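Blow out the registration jig and hold the engraved block in its corner

ROBOT

A 6-joint arm with a two-finger parallel gripper is mounted at the origin on the work surface. World frame = base frame: x ahead of the robot, y to its left, z up, the work surface at z = 0. Lengths are in mm, angles in rad, forces in N, time in s.
With the tool pointing down it reaches from about 325 to 875 mm from the base axis. Payload 4.4 kg.
Tool frame: the origin (TCP) lies on the centre line of the jaws, within the pads' length; the fingertips stand ahead of it and the grasp point (between the pads) lies 6 mm ahead of it (ctrl.tcp_to_tips is the z of the fingertips in the tool frame, in mm); z points along the fingers, y is the line along which they close (so a half turn about z gives the same grasp; the last joint's range is limited). The gripper opens to 85 mm and grips with 20 to 120 N. Pads are 22 mm wide; open, the fingers measure 114 mm over their backs; the gripper's body (76 mm by 85 mm) begins 54 mm behind the grasp point. The pads swing forward as they close: fully open they stand 13 mm farther back than shut.
Start: joints at [0.986, 0.207, 1.542, -0, 1.393, -0.15], TCP at [242.216, 521.497, 226.182] pointing down, gripper open.
Joint ranges: [-2.73, 2.73], [-0.86, 2.22], [0.23, 2.46], [-1.11, 4.25], [0.08, 2.63], [-2.82, 2.82]. Speed limits (rad/s): [2.79, 2.79, 3.14, 3.14, 3.14, 3.14].

INTERFACE

Orientations are given as a 3x3 rotation matrix whose columns are the frame's x, y, z axes.
In Python, from plant import ctrl, sensors, optics gives the robot as it stands. Calls block until the motion is done:
- ctrl.move_ptp(position, orientation): joint-space move of the TCP to a pose.
- ctrl.move_l(position, rot=None, vel=150, threshold=None): straight line of the TCP; rot=None keeps the orientation; vel is the mean speed in mm/s. With threshold (N) it stops when the force on the tool has changed by that much, and returns True; else False.
- ctrl.set_joints(angles): joint-space move.
- ctrl.gripper_to(opening, force=None): finger opening in mm; force is the grip in N (None keeps the last); returns when the fingers have stopped.
- ctrl.hold(seconds).
- ctrl.solve_ik(position, orientation): joint angles nearest the present ones, or None.
- sensors.read_state(): the state.
- optics.grab_frame(name): name is "scene" or "top" or "wrist"; returns (picture, depth): 400x640x3 uint8, red, green, blue; 400x640 float32, mm along the optical axis (not along the pixel's ray), 0 where there is no reading.
- optics.camera_params(name): a dict with "mtx" (3x3 intrinsics, pixels), "R" (3x3) and "t" (3): a world point X has camera coordinates R X + t; the wrist camera has in their place "T_tool_cam" (4x4, takes a point from camera to tool coordinates, whose origin is the TCP and whose axes are the flange's). Camera axes: x right, y down, z forward; pixel columns grow to the right and rows downward; lengths in mm; the calibration is good to about 2 mm. A picture is of the moment at which its call begins: read the wrist's pose just before it. camera_params takes no time and is no camera call.
A pose or a line that the arm cannot do raises ctrl.MotionError and nothing moves.
- ctrl.finish_job(): hands the job in; it is judged then, once.
The state is a dict: "t": time; "q": joint angles; "qvel": joint speeds; "tau": joint torques, N m; "eef_pos": TCP position; "eef_rot": TCP orientation; "force": force on the tool from outside, world axes, zero at the start; "wrist_torque": the same for the moment, N m; "grip_width": finger opening in mm; "grasp_force": force on a finger pad.
Only numpy, scipy, OpenCV 4.12 (cv2) and the standard library are available. Lean on these libraries where they do the work, as an engineer would, in place of code of your own. Each camera call takes 0.05 s, during which the arm holds its last target. There are 200 camera calls.

TASK

Pick up the white air duster and blow out the inner corner of the registration jig: from the open side of the brass fences, hold the nozzle steady about 6 cm from the corner and pointing into it for two seconds, then lay the duster flat on its green mat and let go. Then set the copper-faced block flat on the jig's bed, long side along the long fence, and slide it into the corner so that it presses on both fences at once with a modest push (several newtons each, no ramming); finish while still holding it pressed there, do not let go. Leave the grey-faced block and the other things on the bench where they are.

Things in the scene. Friction and masses are not known exactly. Their poses are not given: they have to be found in the camera images.
- jig: Registration jig, fixed to the bench: dark steel bed 160 (x) x 130 (y) x 10 mm thick, with two brass fences on it, each 12 mm thick and 12 mm high (their tops 22 mm above the bench). Origin: centre of the bed's underside, on the bench. Its +x and -y sides carry the fences, its -x and +y sides are open. It is turned about z by up to 0.3 rad.
- long_fence: Long brass fence of the jig, running along the jig's x, 142 x 12 x 12 mm, rigid. Origin: centre of its underside (on the bed). Its inner face (facing the jig's +y) is at y = -50 mm in the jig's frame. Friction of the block on bed and fences is about 0.5 to 0.7, so the push that brings it onto the second fence must also overcome the drag of the first.
- short_fence: Short brass fence of the jig, running along the jig's y, 12 x 110 x 12 mm, rigid. Origin: centre of its underside (on the bed). Its inner face (facing the jig's -x) is at x = +60 mm in the jig's frame. The seated block's centre is at x = +15, y = -23 mm in the jig's frame.
- jig_corner (a point): The inner corner where the two fences meet, 10 mm above the bed (20 mm above the bench); at (60, -50, 20) mm in the jig's frame, axes as the jig's. The place to blow into: the duster_jet point must be brought here to within 25 mm.
- copper_block: Printing block: wooden block with a bright copper engraved face on top, 90 (x) x 54 (y) x 40 mm high, about 0.2 kg, loose on the bench. Origin: centre of its underside; x along the long side. Grip it across the 54 mm width, high enough that the fingertips stay over the fences (on the bed the block stands 28 mm above the fence tops).
- zinc_block: Second printing block of the same size and shape, but with a grey metal face: not wanted, leave alone. Origin: centre of its underside. The two blocks may be in either of two places on the robot's right.
- duster: Cordless air duster, loose, lying on the mat: white body 120 (x) x 34 x 34 mm with an orange band and button, orange nozzle sticking 55 mm out of its +x end; 0.22 kg. Origin: centre of the white body's underside; its axis runs along x 17 mm above that. It balances about its middle. It blows along +x by itself; no button has to be pressed.
- duster_tip (a point): Mouth of the duster's nozzle, at (115, 0, 17) mm in the duster's frame.
- duster_jet (a point): Where the air lands: the point 60 mm straight ahead of the nozzle mouth, at (175, 0, 17) mm in the duster's frame.
- mat: Green mat 240 (x) x 120 (y) x 4 mm, fixed; the duster's place. Origin: centre of its underside.
- magnifier: Round magnifying glass with dark handle, 15 mm high, lying at the far edge. Bystander; origin under the lens centre.
- burin_dark: Engraving tool with black handle, about 155 mm long, far from the robot on the right. Bystander; origin under the ferrule.
- burin_wood: Engraving tool with light wooden handle, about 155 mm long, 20 mm high, between the robot and the jig. Bystander; origin under the ferrule.
- ink_jar: Amber jar with black cap, 60 mm across and 65 mm high, far left. Bystander; origin centre of its underside.
- loupe: Small black eye loupe, 38 mm across and 34 mm high, beyond the jig on the left. Bystander; origin centre of its underside.
Not all that is in view belongs to the job. What is shaped like the copper_block but blue or purple is not meant.

How it is judged:
By the outcome, as a careful person would: the job done as asked, in the order asked, and still so for the second after the job is handed in, while the arm keeps its last pose, push and grip.
It also fails if it takes over 69 s, if anything falls off the work surface, if the arm or the gripper's body presses on something with over 40 N, if the wrist force passes 120 N, or if a joint passes its speed limit or range.

## Working session

There is one attempt and no reset: what is moved stays moved. The work goes in short steps, each a Python script; the robot and the scene stay as the last script left them, time stands still between calls to the robot, and variables do not carry over. Pictures are saved under pics/ and viewed, at most 13 in all, crops included, and the job is handed in when it is done.

```bash
ls; mkdir -p pics; python3 - <<'E'
from plant import ctrl,sensors,optics
import cv2,numpy as np
for n in("top","scene"):
    p,d=optics.grab_frame(n); cv2.imwrite(f"pics/{n}0.png",p[...,::-1]); np.save(f"pics/{n}_d.npy",d)
    c=optics.camera_params(n);print(n,c)
print(optics.camera_params("wrist"),ctrl.tcp_to_tips,sensors.read_state())
E
```

```text
pics
top {'mtx': array([[491.41607419,   0.        , 325.7833535 ],
       [  0.        , 491.41607419, 202.71627034],
       [  0.        ,   0.        ,   1.        ]]), 'R': array([[ 0.02394317, -0.9996585 ,  0.01046924],
       [-0.99421406, -0.02490706, -0.10448947],
       [ 0.10471455, -0.00790686, -0.99447089]]), 't': array([ -96.68932848,  555.36627712, 1532.17800323])}
scene {'mtx': array([[405.74183161,   0.        , 319.23697117],
       [  0.        , 405.74183161, 191.06788122],
       [  0.        ,   0.        ,   1.        ]]), 'R': array([[-0.01006413,  0.99994313,  0.00352878],
       [ 0.66247265,  0.00931089, -0.74902824],
       [-0.7490185 , -0.0052006 , -0.66252868]]), 't': array([ 101.12877587, -318.14600974, 1451.81430675])}
{'mtx': array([[317.34271273,   0.        , 318.90055961],
       [  0.        , 317.34271273, 203.37984371],
       [  0.        ,   0.        ,   1.        ]]), 'T_tool_cam': array([[-3.68164637e-04, -9.56868795e-01, -2.90520179e-01,
         7.29706936e+01],
       [ 9.99999794e-01, -5.04864442e-04,  3.95581709e-04,
         3.3469412
[... 274 characters left out ...]
,
        1.39351939e+00, -1.50538190e-01]), 'qvel': array([-0.00183165, -0.00036584, -0.00261896,  0.00147774, -0.00021099,
        0.0006327 ]), 'tau': array([-2.97300485e-04, -3.84097624e+01, -2.92547697e+01, -4.05198614e-05,
        4.95078901e-03, -5.77368382e-06]), 'eef_pos': array([241.81783833, 520.89619843, 225.108678  ]), 'eef_rot': array([[-9.06972692e-01,  4.21187784e-01, -1.17757256e-03],
       [ 4.21189310e-01,  9.06971000e-01, -1.78065155e-03],
       [ 3.18035487e-04, -2.11098330e-03, -9.99997721e-01]]), 'force': array([ 1.5665314 , -0.55465779, -0.95831772]), 'wrist_torque': array([-0.01440911, -0.00903894, -0.0333076 ]), 'grasp_force': 0.0, 'grip_width': 85.30678203790589}
```

View pics/top0.png

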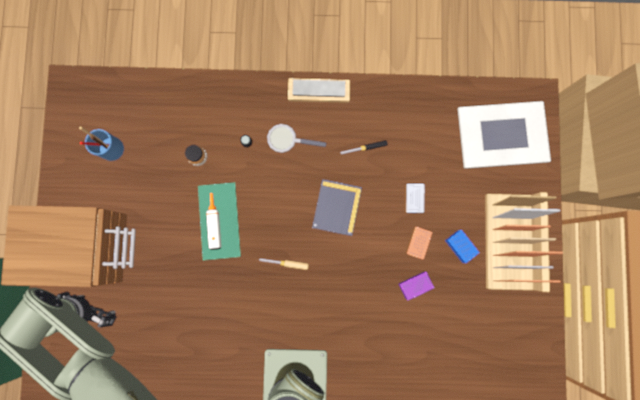

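View pics/scene0.png

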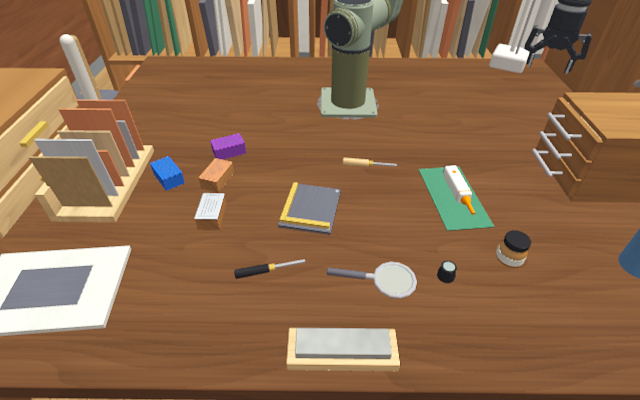

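The top view shows the jig at (337,207) with its fences on the top and right edges. The copper block is at (420,243), zinc at (415,198), the duster body at (213,230) with its nozzle at (211,195), and the burin at (285,264). In the scene view the copper block is at (216,174). Next I'll convert these to rough positions and look closer with the wrist camera.

```bash
cat > h.py <<'E'
from plant import ctrl,sensors,optics
import numpy as np,cv2
def pose(n):
    c=optics.camera_params(n)
    if n!="wrist": return c["mtx"],c["R"].T,-c["R"].T@c["t"]
    s=sensors.read_state();T=c["T_tool_cam"]
    return c["mtx"],s["eef_rot"]@T[:3,:3],s["eef_rot"]@T[:3,3]+s["eef_pos"]
def ray(P,px,z):
    K,R,o=P; d=R@np.linalg.solve(K,np.r_[px,1.]); return o+d*(z-o[2])/d[2]
def proj(P,X):
    K,R,o=P; u=K@(R.T@(np.asarray(X,float)-o)); return u[:2]/u[2]
def down(a):  # tool down, closing axis y at world angle a
    y=np.array([np.cos(a),np.sin(a),0]);z=np.array([0,0,-1.]);return np.c_[np.cross(y,z),y,z]
def grab(name):
    P=pose("wrist"); p,d=optics.grab_frame("wrist"); cv2.imwrite(f"pics/{name}.png",p[...,::-1])
    np.savez(f"pics/{name}.npz",K=P[0],R=P[1],o=P[2],d=d,p=p); return P,p,d
def load(name):
    z=np.load(f"pics/{name}.npz"); return (z["K"],z["R"],z["o"]),z["p"],z["d"]
E
python3 - <<'E'
from h import *
P=pose("top")
for n,px,z in[("jTL",(324,180),10),("jTR",(361,186),22),("jBR",(351,234),22),("jBL",(313,228),10),("cop",(420,243),40),("zinc",(415,198),40),("dusB",(213,248),34),("dusF",(212,208),34),("noz",(211,194),20),("matTL",(199,185),4),("matTR",(236,183),4),("matBR",(240,257),4),("matBL",(202,260),4),("burin",(261,261),10),("burin2",(307,266),20),("purple",(417,286),40),("blue",(462,246),40)]:
    print(n,ray(P,px,z).round())
for a in (0,np.pi/2,-np.pi/2,np.pi):
  for n,p in(("dus",(450,330,330)),("jig",(430,0,340)),("cop",(420,-250,300))):
    q=ctrl.solve_ik(p,down(a)); print(n,a,None if q is None else q.round(2))
E
```

```text
jTL [633. -76.  10.]
jTR [ 615. -195.   22.]
jBR [ 461. -166.   22.]
jBL [477. -44.  10.]
cop [ 437. -381.   40.]
zinc [ 579. -365.   40.]
dusB [406. 267.  34.]
dusF [531. 276.  34.]
noz [577. 284.  20.]
matTL [608. 328.   4.]
matTR [617. 209.   4.]
matBR [379. 186.   4.]
matBL [367. 306.   4.]
burin [369. 118.  10.]
burin2 [356. -29.  20.]
purple [ 303. -373.   40.]
blue [ 431. -513.   40.]
dus 0 [ 0.48  0.11  1.44 -0.    1.59  0.48]
jig 0 [-0.2  -0.18  1.7  -0.    1.62 -0.2 ]
cop 0 [-0.71 -0.03  1.65 -0.    1.53 -0.71]
dus 1.5707963267948966 [ 0.48  0.11  1.44 -0.    1.59 -1.09]
jig 1.5707963267948966 [-0.2  -0.18  1.7  -0.    1.62 -1.77]
cop 1.5707963267948966 [-0.71 -0.03  1.65 -0.    1.53 -2.28]
dus -1.5707963267948966 [ 0.48  0.11  1.44 -0.    1.59  2.05]
jig -1.5707963267948966 [-0.2  -0.18  1.7  -0.    1.62  1.37]
cop -1.5707963267948966 [-0.71 -0.03  1.65 -0.    1.53  0.86]
dus 3.141592653589793 [ 0.48  0.11  1.44 -0.    1.59 -2.66]
jig 3.141592653589793 None
cop 3.141592653589793 [-0.71 -0.03  1.65 -0.    1.53  2.43]
```

```bash
python3 - <<'E'
from h import *
a=np.pi/2
for n,p in(("dus",(440,275,190)),("jig",(510,-120,190)),("cop",(420,-370,190))):
    ctrl.move_ptp(p,down(a)); ctrl.hold(.3); P,im,d=grab(n); print(n,sensors.read_state()["t"],sensors.read_state()["force"])
ims=[cv2.imread(f"pics/{n}.png") for n in("dus","jig","cop")]
cv2.imwrite("pics/m1.png",np.vstack([ims[0][:, :][60:340],ims[1][60:340]]))
E
```

```text
dus 1.6583 [ 0.50752604 -0.07889585 -0.23290243]
jig 3.4917 [-1.34140533 -0.34961795 -0.24244884]
cop 4.875 [ 0.47257482 -0.11935542  0.64166635]
```

View pics/m1.png

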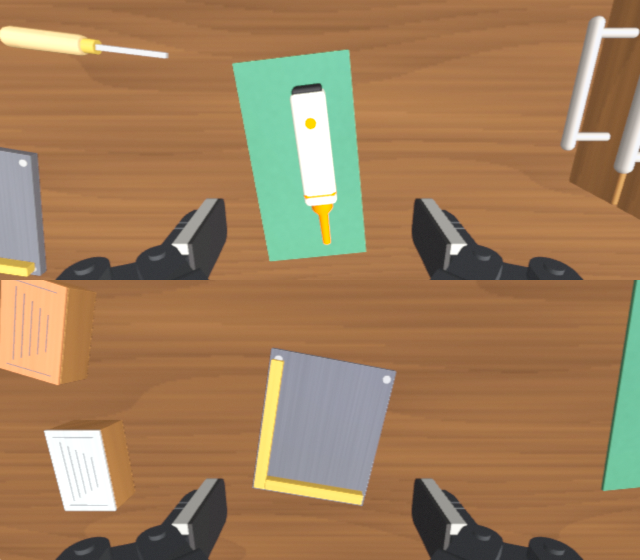

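View pics/cop.png

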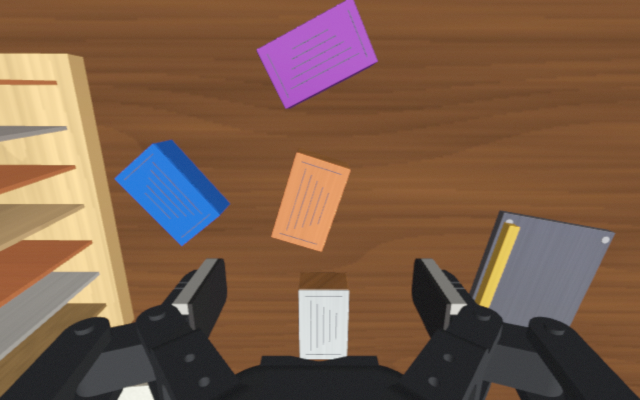

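The duster body runs from (307,148) to (321,262) in its full frame, with the nozzle tip at (327,303). The jig fences meet at about (268,327), and the copper face has corners at (298,153), (350,169), (322,251) and (272,236). I'll refine these by segmenting colours and projecting onto known planes.

```bash
cat > meas.py <<'E'
from h import *
def rect(name,lo,hi,z,box):
    P,im,d=load(name); hsv=cv2.cvtColor(im,cv2.COLOR_RGB2HSV); m=cv2.inRange(hsv,lo,hi)
    M=np.zeros_like(m); x0,y0,x1,y1=box; M[y0:y1,x0:x1]=m[y0:y1,x0:x1]
    M=cv2.morphologyEx(M,cv2.MORPH_OPEN,np.ones((2,2)))
    M=cv2.morphologyEx(M,cv2.MORPH_CLOSE,np.ones((7,7)))
    c=max(cv2.findContours(M,cv2.RETR_EXTERNAL,cv2.CHAIN_APPROX_NONE)[0],key=cv2.contourArea)[:,0]
    W=np.array([ray(P,p,z)[:2] for p in c]);r=cv2.minAreaRect(W.astype(np.float32))
    b=cv2.boxPoints(r);e=b[1]-b[0];f=b[2]-b[1]
    if np.hypot(*e)<np.hypot(*f): e,f=f,e
    a=np.arctan2(e[1],e[0]); a=(a+np.pi/2)%np.pi-np.pi/2
    return np.array(r[0]),a,np.hypot(*e),np.hypot(*f),c,M,np.median(d[M>0])
if __name__=="__main__":
    print("cop",[rect("cop",(5,80,130),(14,200,255),40,(255,140,365,262))[i] for i in(0,1,2,3)])
    print("dus",[rect("dus",(0,0,200),(179,40,255),30,(280,140,345,265))[i] for i in(0,1,2,3)])
    print("bedf",end=" ")
    c,a,l,w,ct,M,_=rect("jig",(18,100,120),(34,255,255),22,(240,150,380,400)); print(c,a,l,w)
    P,im,d=load("jig")
    W=np.array([ray(P,p[::-1],22)[:2] for p in np.argwhere(M>0)])
    # fit fence L: grid over yaw, use extents in jig frame
    from scipy.optimize import minimize
    def ov(v):
        c,s=np.cos(v[2]),np.sin(v[2]);D=W-v[:2];x=D@[c,s];y=D@[-s,c]
        dl=np.maximum(np.abs(x-(-70+72-1))-71,0)+np.abs(y+56)  # placeholder distances
        def box(x,y,x0,x1,y0,y1): return np.hypot(np.maximum(np.maximum(x0-x,x-x1),0),np.maximum(np.maximum(y0-y,y-y1),0))
        return (np.minimum(box(x,y,-70,72,-62,-50),box(x,y,60,72,-62,48))**2).sum()
    r=minimize(ov,[547,-120,-.2],method="Nelder-Mead",options=dict(xatol=.01,fatol=.01,maxiter=4000));print(r.x,r.fun,len(W))
    v=r.x;c,s=np.cos(v[2]),np.sin(v[2]);D=W-v[:2];x=D@[c,s];y=D@[-s,c]
    print("ext",x.min(),x.max(),y.min(),y.max())
    out=im[...,::-1].copy();R=np.array([[c,-s],[s,c]])
    for q,z in[((60,-50),22),((-70,-50),22),((60,48),22),((72,-62),22),((-80,65),10),((80,65),10),((-80,-65),10)]:
        u=proj(P,np.r_[v[:2]+R@q,z]); cv2.circle(out,tuple(int(round(t*8)) for t in u),8,(255,0,255),-1,shift=3)
    cv2.imwrite("pics/jfit.png",cv2.resize(out[170:370,230:430],None,fx=3,fy=3,interpolation=cv2.INTER_CUBIC))
E
python3 meas.py
```

```text
cop [array([ 440.35571289, -376.68255615]), np.float32(1.326995), np.float32(115.01268), np.float32(95.265686)]
dus [array([469.44174194, 271.96414185]), np.float32(0.121711254), np.float32(121.16391), np.float32(34.99128)]
bedf [ 553.41912842 -119.26364899] -0.18010414 133.3149 121.46088
[ 5.66185990e+02 -1.15761237e+02  9.65774784e-02] 1549171.8426987946 2927
ext -91.6771014643043 169.31660118279936 -103.76791396619825 40.694161564022224
```

View pics/jfit.png

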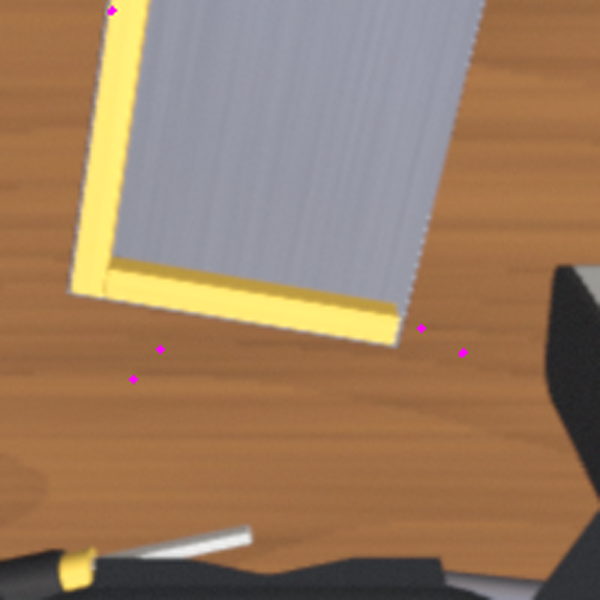

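```bash
cat > fit.py <<'E'
from h import *
from scipy.optimize import least_squares
def fit(P,pts,v0):
    def f(v):
        c,s=np.cos(v[2]),np.sin(v[2]);R=np.array([[c,-s],[s,c]])
        return np.concatenate([proj(P,np.r_[v[:2]+R@np.array(m[:2]),m[2]])-np.array(u) for m,u in pts])
    r=least_squares(f,v0,loss="soft_l1");return r.x,f(r.x).reshape(-1,2).round(1)
E
python3 - <<'E'
from fit import *
cr=lambda x,y:((x+.5)/3-.5+230,(y+.5)/3-.5+170)
P,im,d=load("jig")
v,r=fit(P,[((72,-62,22),cr(70,293)),((72,48,22),cr(397,346)),((60,48,22),cr(399,318)),((60,-50,22),cr(107,269)),((-70,-62,22),(271,140)),((-70,-50,22),(284,141)),((-80,65,10),(395,151)),((80,65,10),cr(399,345))],[547,-120,-.18]);print("jig",v,r.tolist())
P,im,d=load("cop")
v,r=fit(P,[((-45,-27,40),(298,153)),((-45,27,40),(350,169)),((45,27,40),(322,251)),((45,-27,40),(272,236))],[437,-380,-.3]);print("cop",v,r.tolist())
P,im,d=load("dus")
v,r=fit(P,[((115,0,21),(327,303)),((-60,0,30),(307,149)),((60,0,30),(320,260))],[469,272,.12]);print("dus",v,r.tolist())
hsv=cv2.cvtColor(im,cv2.COLOR_RGB2HSV);print(d[200,315], P[2], )
v,r=fit(P,[((-120,60,4),(348,110)),((-120,-60,4),(234,124)),((120,60,4),(366,311)),((120,-60,4),(271,321))],[490,260,.07]);print("mat",v,r.tolist())
E
```

```text
jig [ 5.47730791e+02 -1.17413020e+02 -1.77263939e-01] [[0.9, 0.3], [-10.9, -1.8], [-9.3, -1.8], [0.8, 0.4], [0.2, -0.4], [-0.7, 0.8], [1.7, -0.0], [0.2, 1.3]]
cop [ 4.38799461e+02 -3.77498310e+02 -3.10322593e-01] [[-0.9, -1.4], [1.6, 0.1], [0.2, 0.5], [-0.5, 0.5]]
dus [4.65282824e+02 2.71044698e+02 1.16609098e-01] [[-0.7, -2.8], [-0.2, 0.1], [1.0, 0.9]]
312.64893 [366.74434698 275.52022247 337.85957353]
mat [4.95365086e+02 2.60951972e+02 1.19520501e-01] [[1.2, -0.7], [-1.8, -0.2], [0.9, 0.9], [-0.7, 0.7]]
```

The two large residuals show that the short fence runs from y = -50 to +60. I'll refit with that, then pick up the duster.

```bash
cat > poses.py <<'E'
from fit import *
cr=lambda x,y:((x+.5)/3-.5+230,(y+.5)/3-.5+170)
P,_,_=load("jig")
J,res=fit(P,[((72,-62,22),cr(70,293)),((72,60,22),cr(397,346)),((60,60,22),cr(399,318)),((60,-50,22),cr(107,269)),((-70,-62,22),(271,140)),((-70,-50,22),(284,141)),((-80,65,10),(395,151)),((80,65,10),cr(399,345))],[547,-120,-.18])
def jig(x,y,z): c,s=np.cos(J[2]),np.sin(J[2]); return np.array([J[0]+c*x-s*y,J[1]+s*x+c*y,z])
C=np.array([438.8,-377.5,-.310]); DU=np.array([467,271.5,.118])
ps=J[2]-np.pi/4; th=np.radians(25)
dx=np.array([np.cos(ps)*np.cos(th),np.sin(ps)*np.cos(th),-np.sin(th)]);dy=np.array([-np.sin(ps),np.cos(ps),0]);D=np.c_[dx,dy,np.cross(dx,dy)]
BR=np.c_[-D[:,0],D[:,1],-D[:,2]]; BP=jig(60,-50,20)+D@np.array([-175,0,13.])
E
python3 - <<'E'
from poses import *
print(J,res.tolist(),jig(60,-50,20),BP,ctrl.solve_ik(BP,BR),ctrl.solve_ik(BP+[0,0,80],BR))
Rg=down(DU[2]+np.pi/2); p=np.array([DU[0],DU[1],34.])
ctrl.move_ptp(p+[0,0,90],Rg); print(ctrl.move_l(p,vel=120,threshold=15)); print(sensors.read_state()["eef_pos"])
ctrl.gripper_to(20,force=50); s=sensors.read_state(); print(s["grip_width"],s["grasp_force"],s["eef_pos"],s["t"],ctrl.tcp_to_tips)
ctrl.move_l(p+[0,0,120],vel=150); ctrl.hold(.2); grab("held"); s=sensors.read_state(); print(s["grip_width"],s["force"],s["t"])
E
```

```text
[ 5.47512032e+02 -1.17884438e+02 -1.79332730e-01] [[0.4, 0.0], [-1.0, -0.3], [0.6, -0.2], [0.2, 0.1], [-0.2, -0.7], [-1.0, 0.5], [1.4, -0.1], [-0.3, 1.2]] [ 597.63115569 -177.78496735   20.        ] [510.41396959 -51.94466752 105.74019704] [-0.41307988  0.43625365  1.57549717  0.22377212  1.50944138 -1.07599687] [-0.41307988  0.34257289  1.52148724  0.22412217  1.6534569  -1.04322421]
False
[467.79497032 271.7282231   34.6724975 ]
20.059260396537546 0.0 [466.98383221 271.51371254  34.01930893] 8.7167 25.0
19.719593461528763 [-0.58055072  0.37592258  0.39377477] 9.9167
```

View pics/held.png

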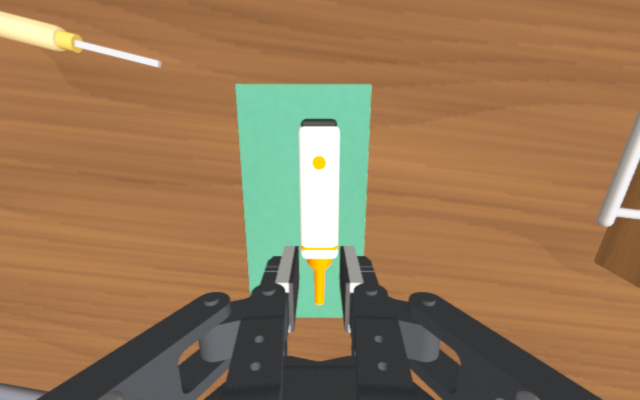

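The grip missed. The duster still lies on the mat, with the body at rows 120-258 and the nozzle tip at (319,305), and the fingers closed on nothing. I'll check the estimate of the duster's position against where the fingers actually are.

```bash
python3 - <<'E'
from poses import *
s=sensors.read_state();print(s["eef_pos"],s["eef_rot"].round(3).tolist(),s["t"])
P,im,d=load("held")
for z in(0,6,15,25): print(z,[proj(P,s["eef_pos"]+s["eef_rot"]@np.array([0,y,z])).round() for y in(-10,10)])
print("depth pads",d[260:330:10,287],d[260:330:10,352])
print(fit(P,[((115,0,21),(319,305)),((-60,17,38),(338,124)),((-60,-17,38),(300,124)),((60,0,30),(320,256))],DU))
def cloud(u,v): K,R,o=P; return (o+R@(np.linalg.solve(K,[u,v,1])*d[v,u])).round(1)
for uv in[(319,140),(319,190),(319,240),(319,275),(319,300),(260,200),(293,265),(293,290),(346,265),(346,290),(288,255),(288,325)]: print(uv,cloud(*uv))
q=s["q"];print(q)
E
```

```text
[466.34789276 271.22804254 152.88468997] [[-0.993, -0.118, -0.002], [-0.118, 0.993, -0.001], [0.002, -0.001, -1.0]] 9.9167
0 [array([300., 256.]), array([339., 256.])]
6 [array([301., 251.]), array([338., 251.])]
15 [array([301., 244.]), array([337., 244.])]
25 [array([302., 237.]), array([336., 237.])]
depth pads [135.76472  129.2551   120.2119   118.855255 115.30802  117.28108
 116.48628 ] [137.30319 127.85386 120.03149 119.84358 112.5237  112.04939 113.30344]
(array([4.66348117e+02, 2.71500506e+02, 1.16627380e-01]), array([[ 0.4, -3.8],
       [ 2.9,  0.5],
       [-1.4,  0.4],
       [-0.5, -0.2]]))
(319, 140) [419.1 265.4  37.8]
(319, 190) [460.8 270.3  38.1]
(319, 240) [506.6 275.8  38. ]
(319, 275) [548.6 280.7  25.4]
(319, 300) [576.3 284.   25.5]
(260, 200) [486.1 215.5   4. ]
(293, 265) [457.8 259.1 181.2]
(293, 290) [463.6 260.4 190.7]
(346, 265) [454.8 280.9 181.8]
(346, 290) [458.5 280.4 195. ]
(288, 255) [458.5 256.1 171. ]
(288, 325) [473.6 260.1 199. ]
[ 3.66316423e-01  2.05708165e-01  1.70236011e+00 -9.84475453e-06
  1.23569585e+00 -1.32246154e+00]
```

The lateral position is right, but depth puts the fingertips about 18 mm above the reported TCP instead of 25 mm below it. The fingers therefore closed above the duster. I'll check this with the fixed cameras.

```bash
python3 - <<'E'
from h import *
s=sensors.read_state();e=s["eef_pos"];R=s["eef_rot"]
for n in("scene","top"):
    P=pose(n);p,d=optics.grab_frame(n);K,Rc,o=P
    v,u=np.mgrid[:400,:640];X=o+(np.stack([(u-K[0,2])/K[0,0]*d,(v-K[1,2])/K[1,1]*d,d],-1)@Rc.T)
    L=(X-e)@R; m=(d>0)&(abs(L[...,0])<60)&(abs(L[...,1])<70)&(X[...,2]>60)
    print(n,m.sum(),"mat z",np.median(X[...,2][(d>0)&(abs(X[...,0]-560)<20)&(abs(X[...,1]-230)<15)]))
    for a in range(-200,60,15):
        k=m&(L[...,2]>=a)&(L[...,2]<a+15)
        if k.any(): print(a,k.sum(),L[k].min(0).round(),L[k].max(0).round())
    if n=="scene":
        uu=proj(P,e).astype(int);print(uu);c=p[max(uu[1]-90,0):uu[1]+60,uu[0]-90:uu[0]+90,::-1];cv2.imwrite("pics/sc1.png",cv2.resize(c,None,fx=3.3,fy=3.3,interpolation=cv2.INTER_CUBIC))
E
```

```text
scene 6416 mat z 1.5495208648683274
-200 226 [ -42.  -37. -200.] [  17.   31. -185.]
-185 294 [ -41.  -38. -185.] [  29.   35. -170.]
-170 235 [ -43.  -39. -170.] [  15.   29. -155.]
-155 228 [ -42.  -38. -155.] [  10.   28. -140.]
-140 139 [ -41.  -38. -140.] [  14.   27. -125.]
-125 168 [ -23.  -43. -124.] [   6.   41. -110.]
-110 347 [ -25.  -65. -110.] [ 11.  64. -95.]
-95 244 [-23. -64. -95.] [ 12.  63. -80.]
-80 228 [-22. -56. -80.] [ 16.  55. -65.]
-65 213 [-17. -47. -65.] [ 10.  49. -50.]
-50 95 [-18. -38. -50.] [  8.  33. -35.]
-35 102 [-15. -24. -35.] [  9.  23. -20.]
-20 78 [-15. -24. -20.] [11. 23. -5.]
-5 6 [ -9. -16.  -5.] [ 9. 11. -2.]
[468 141]
top 2614 mat z 4.885602282839841
-200 2 [ -15.  -37. -196.] [  35.   -0. -187.]
-185 22 [ -22.  -38. -185.] [  35.   13. -170.]
-170 22 [ -28.  -38. -170.] [  14.  -26. -156.]
-155 21 [ -27.  -38. -155.] [  18.  -27. -140.]
-140 14 [ -14.  -38. -140.] [  20.  -30. -126.]
-125 28 [ -10.  -50. -124.] [   9.  -35. -110.]
-110 59 [ -15.  -64. -110.] [ 11. -41. -95.]
-95 12 [-12. -63. -95.] [ 14. -20. -81.]
-80 13 [-13. -51. -80.] [ 13. -21. -67.]
-65 10 [  2. -38. -62.] [ 12. -19. -51.]
-50 1 [  6. -21. -37.] [  6. -21. -37.]
-35 1 [  5. -23. -31.] [  5. -23. -31.]
-20 3 [  7. -16. -17.] [ 10. -13. -14.]
```

View pics/sc1.png

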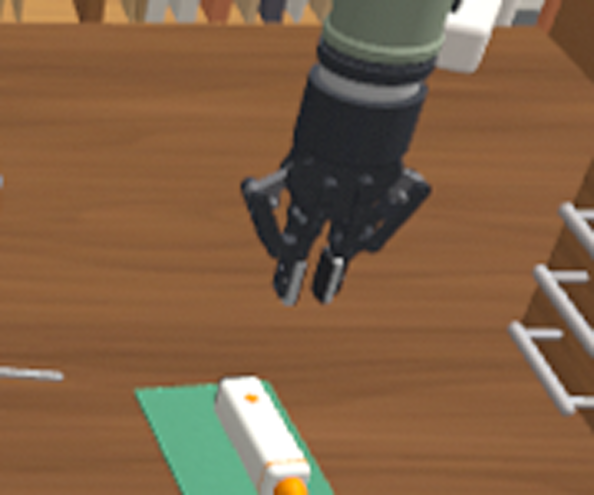

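Both cameras put the fingertips at about tool z = -5 instead of +25, so the reported TCP lies about 30 mm past the true one. I'll calibrate it by touching the mat lightly with the fingers open around the duster.

```bash
python3 - <<'E'
from poses import *
Rg=down(DU[2]+np.pi/2); p=np.array([DU[0],DU[1],15.])
ctrl.gripper_to(85)
ctrl.move_l(p,Rg,vel=200); print(ctrl.move_l(p-[0,0,50],vel=35,threshold=6)); s=sensors.read_state();print(s["eef_pos"],s["force"],s["t"])
z0=s["eef_pos"][2]; ctrl.move_l([p[0],p[1],z0+11],vel=60)
ctrl.gripper_to(20,force=50); s=sensors.read_state(); print(s["grip_width"],s["grasp_force"],s["eef_pos"],s["force"],s["t"])
E
```

```text
True
[466.75377141 271.40698027 -14.09566717] [-0.26218909  0.60571807  5.68934978] 12.375
33.41114619314569 54.349288585362956 [468.28333238 272.11305236  -1.72246483] [-0.24932394  0.08321855  6.99386987] 13.2417
```

```bash
cat >> poses.py <<'E'
BP=jig(60,-50,20)+D@np.array([-175,0,-23.])
E
python3 - <<'E'
from poses import *
s=sensors.read_state();p=s["eef_pos"];ctrl.move_l([467,271.5,110],vel=150);ctrl.hold(.2);s=sensors.read_state();print(s["grip_width"],s["grasp_force"],s["force"])
q=ctrl.solve_ik(BP+[0,0,60],BR);print(BP,q)
ctrl.move_ptp(BP+[0,0,60],BR);ctrl.move_l(BP+[0,0,20],vel=100);ctrl.hold(.2)
s=sensors.read_state();print(s["eef_pos"],s["t"],s["grip_width"])
grab("blow")
p2,d=optics.grab_frame("scene");P=pose("scene");tip=jig(60,-50,20)+D@np.array([-60,0,0])+[0,0,20];u=proj(P,tip);print("tip expected",u,proj(P,jig(60,-50,20)))
x,y=int(u[0])-80,int(u[1])-70;cv2.imwrite("pics/sc2.png",cv2.resize(p2[y:y+140,x:x+160,::-1],None,fx=4,fy=4,interpolation=cv2.INTER_CUBIC));np.save("pics/sc2.npy",d);print(x,y)
E
```

```text
33.683713720658 50.00327289104462 [-0.09747763  0.81734109 -2.20207596]
[501.74734928 -39.44013549  73.1131167 ] [-0.39960092  0.37963527  1.59104335  0.22836836  1.54671084 -1.05477967]
[502.41053054 -39.62875071  93.8364872 ] 16.3167 33.31259449068505
tip expected [303.81623411 193.97424271] [285.45139488 216.07562063]
223 123
```

View pics/sc2.png

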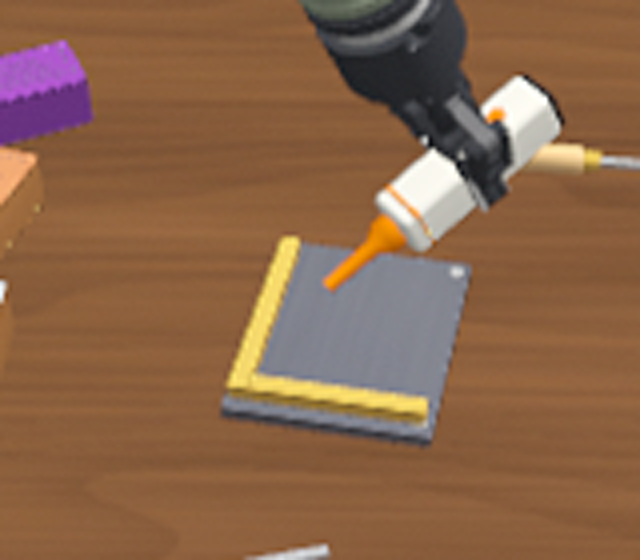

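The nozzle mouth shows at crop (329,285) against an expected (323,284), so the tool model is right. I'll go down 20 mm, blow, and return the duster.

```bash
python3 - <<'E'
from poses import *
Rg=down(DU[2]+np.pi/2)
ctrl.move_l(BP,vel=60);ctrl.hold(2.7);s=sensors.read_state();print(s["eef_pos"]-BP,s["t"],s["grip_width"],np.abs(s["eef_rot"]-BR).max())
ctrl.move_l(BP+[0,0,60],vel=120);ctrl.move_ptp([467,271.5,60],Rg);ctrl.move_l([467,271.5,8],vel=100)
print(ctrl.move_l([467,271.5,-4],vel=25,threshold=4));s=sensors.read_state();print(s["eef_pos"],s["force"])
ctrl.gripper_to(85);ctrl.move_l([467,271.5,120],vel=200)
C0=C;Rc=down(C0[2]+np.pi/2)
ctrl.move_ptp([C0[0],C0[1],90],Rc);ctrl.hold(.2);grab("cop2");s=sensors.read_state();print(s["t"],s["q"])
p,d=optics.grab_frame("top");P=pose("top");u=proj(P,[480,265,20]).astype(int);a=cv2.resize(p[u[1]-50:u[1]+50,u[0]-50:u[0]+50,::-1],(400,400))
cv2.imwrite("pics/m3.png",np.hstack([cv2.resize(a,(300,300)),cv2.imread("pics/cop2.png")[50:350,100:580]]))
E
```

```text
[-0.00342498  0.02224227 -0.00368058] 19.6 33.54177437620228 3.8977984239574326e-05
True
[467.60545686 271.8131625   -1.73282453] [0.64442332 0.15408039 3.62216694]
26.5 [-8.58831391e-01  3.59421910e-01  1.65014515e+00  3.33767837e-05
  1.13188488e+00 -2.12071228e+00]
```

View pics/m3.png

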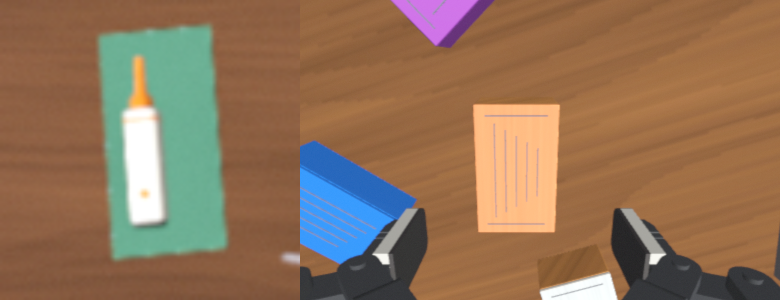

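The duster lies flat on its mat. The copper face has corners at (273,154), (359,154), (355,282) and (278,282) in the full wrist frame. I'll refine its pose, grasp it, and carry it to above the jig.

```bash
python3 - <<'E'
from poses import *
P,_,_=load("cop2")
v,r=fit(P,[((-45,-27,40),(273,154)),((-45,27,40),(359,154)),((45,27,40),(355,282)),((45,-27,40),(278,282))],C);print(v,r.tolist())
Rc=down(v[2]+np.pi/2);ctrl.gripper_to(74)
ctrl.move_ptp([v[0],v[1],60],Rc);print(ctrl.move_l([v[0],v[1],6],vel=90,threshold=12));s=sensors.read_state();print(s["eef_pos"])
ctrl.gripper_to(40,force=60);s=sensors.read_state();print(s["grip_width"],s["grasp_force"],s["force"],s["t"])
ctrl.move_l([v[0],v[1],90],vel=150)
Rj=down(J[2]+np.pi/2);q=jig(0,-6,75);print(ctrl.solve_ik(q,Rj));ctrl.move_ptp(q,Rj);ctrl.hold(.3)
s=sensors.read_state();print(s["grip_width"],s["force"],s["t"],s["eef_pos"])
grab("over")
E
```

```text
[ 4.38874664e+02 -3.78293129e+02 -3.08219015e-01] [[-0.4, 0.0], [0.4, -0.0], [-0.2, -0.0], [0.2, 0.0]]
False
[ 439.14048001 -378.60666827    6.2168092 ]
53.01539936149982 65.61936557292938 [ 0.51947469 -0.97410307  3.37680466] 28.1417
[-3.77238092e-01  3.45973370e-01  1.70599503e+00 -4.44089210e-16
  1.08962426e+00 -1.76870169e+00]
52.66072187284273 [ 0.49647748 -0.54322905 -2.0076728 ] 30.225 [ 546.35621174 -124.93678187   75.1293393 ]
```

View pics/over.png

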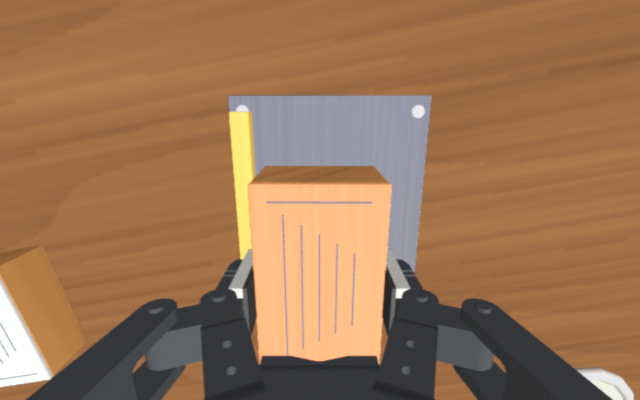

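The block is held square to the jig: the bed's rear edge is level along row 96. The long fence at column 243 is clear of the block. Next I'll set it down and seat it with measured forces.

```bash
cat > seat.py <<'E'
from poses import *
A=np.array([[np.cos(J[2]),np.sin(J[2]),0],[-np.sin(J[2]),np.cos(J[2]),0],[0,0,1]])
def F(n=4):
    f=[]
    for _ in range(n): ctrl.hold(.03); f.append(sensors.read_state()["force"])
    return A@np.mean(f,0)
def loc(): e=sensors.read_state()["eef_pos"]; return A@(e-[J[0],J[1],0])
def T(): return sensors.read_state()["t"]
E
python3 - <<'E'
from seat import *
print("air",F())
ctrl.move_l(jig(0,-6,22),vel=120)
print(ctrl.move_l(jig(0,-6,10),vel=20,threshold=4)); p=loc();print(p,F(),T()); z=p[2]
ctrl.move_l(jig(0,-20,z),vel=60); print("y-20",F(),loc())
print(ctrl.move_l(jig(0,-28,z),vel=12,threshold=6)); p=loc();print("y",p,F(),T())
ctrl.move_l(jig(11,p[1],z),vel=30);print("x11",F(),loc())
print(ctrl.move_l(jig(20,p[1],z),vel=12,threshold=7)); print("x",loc(),F(),T())
E
```

```text
air [ 0.40269306  0.29822382 -1.590428  ]
True
[ 1.29492643 -6.25075809 17.17003766] [0.17074397 0.32707681 5.55749453] 31.5333
y-20 [ 0.31399814 -1.40402729  1.28432659] [  0.09883228 -20.47386702  17.16468603]
True
y [ -0.04360952 -23.50820031  17.20278218] [-0.62860793  0.22773914  3.93135915] 32.6417
x11 [-1.78781538  0.55401443  5.0177534 ] [ 10.71236469 -23.50702453  17.23138512]
True
x [ 15.29087525 -23.4451974   17.34908418] [-0.88028548  0.03011225  3.55397708] 33.975
```

Both contacts were found at (15.3, -23.4), which matches the nominal seat. The forces relaxed after each stop, so I'll build up the push in small steps.

```bash
python3 - <<'E'
from seat import *
p=loc();x,y,z=p[0],p[1],17.2
for i in range(16):
    f=F()
    print(round(x,2),round(y,2),f.round(1),loc().round(2),round(T(),1))
    okx,oky=f[0]<-8,f[1]>8
    if okx and oky: break
    if not okx:x+=.3 if f[0]>-4 else .12
    if not oky:y-=.3 if f[1]<4 else .12
    ctrl.move_l(jig(x,y,z),vel=10)
s=sensors.read_state();print(s["grip_width"],s["grasp_force"],s["t"]); np.save("xyz.npy",[x,y,z])
E
```

```text
15.32 -23.43 [-0.3  0.2  3.7] [ 15.29 -23.44  17.33] 34.1
15.62 -23.73 [-1.8  1.1  5.6] [ 15.27 -23.45  17.35] 34.5
15.92 -24.03 [-2.8  2.1  6.6] [ 15.27 -23.45  17.35] 34.9
16.22 -24.33 [-3.8  2.9  7.5] [ 15.29 -23.47  17.38] 35.3
16.52 -24.63 [-5.   3.3  8.5] [ 15.27 -23.49  17.4 ] 35.6
16.64 -24.93 [-5.3  4.1  9.5] [ 15.25 -23.52  17.41] 36.0
16.76 -25.05 [-5.4  4.7  9.5] [ 15.29 -23.53  17.42] 36.4
16.88 -25.17 [-5.4  4.7  9.9] [ 15.27 -23.5   17.41] 36.8
17.0 -25.29 [-6.1  4.9 10.4] [ 15.25 -23.52  17.41] 37.2
17.12 -25.41 [-6.   5.3 11. ] [ 15.26 -23.53  17.44] 37.6
17.24 -25.53 [-6.6  5.3 11. ] [ 15.27 -23.53  17.45] 37.9
17.36 -25.65 [-7.   5.8 11.6] [ 15.26 -23.54  17.44] 38.3
17.48 -25.77 [-6.8  6.  12.1] [ 15.26 -23.54  17.45] 38.7
17.6 -25.89 [-7.3  6.3 12. ] [ 15.27 -23.54  17.46] 39.1
17.72 -26.01 [-7.6  6.7 12.2] [ 15.24 -23.53  17.46] 39.5
17.84 -26.13 [-8.1  7.  13.1] [ 15.25 -23.53  17.48] 39.9
52.73815341173356 66.87071800231934 40.1083
```

The vertical load grew to 13 N, so bed friction could be carrying part of the push. I'll ease z, then bring both side pushes to about 9 N.

```bash
python3 - <<'E'
from seat import *
x,y,z=np.load("xyz.npy")
for i in range(22):
    f=F()
    print(round(x,2),round(y,2),round(z,2),f.round(1),loc().round(2),round(T(),1))
    if f[0]<-8 and f[1]>8 and f[2]<3: break
    if f[2]>2.5: z+=.5 if f[2]>6 else .2
    elif f[2]<.5: z-=.2
    if f[0]>-8.3:x+=.3
    if f[1]<8.3:y-=.4
    ctrl.move_l(jig(x,y,z),vel=10)
s=sensors.read_state();print(s["grip_width"],s["grasp_force"],s["t"]); np.save("xyz.npy",[x,y,z]); grab("seat")
p,d=optics.grab_frame("scene");P=pose("scene");u=proj(P,jig(0,0,20)).astype(int)
cv2.imwrite("pics/sc3.png",cv2.resize(p[u[1]-60:u[1]+50,u[0]-70:u[0]+70,::-1],None,fx=4.5,fy=4.5,interpolation=cv2.INTER_CUBIC))
E
```

```text
17.84 -26.25 17.2 [-7.9  6.7 13.2] [ 15.24 -23.56  17.48] 40.2
18.14 -26.65 17.7 [-7.6  8.4 11.2] [ 15.24 -23.57  17.54] 40.6
18.44 -26.65 18.2 [-6.8  7.5  9.3] [ 15.3  -23.57  17.63] 41.0
18.74 -27.05 18.7 [-6.6  8.2  7.5] [ 15.29 -23.6   17.66] 41.4
19.04 -27.45 19.2 [-5.9  9.1  6.1] [ 15.28 -23.58  17.74] 41.8
19.34 -27.45 19.7 [-4.9  9.1  3.9] [ 15.32 -23.6   17.81] 42.2
19.64 -27.45 19.9 [-5.7  8.7  4. ] [ 15.28 -23.59  17.81] 42.5
19.94 -27.45 20.1 [-6.1  9.2  3.1] [ 15.32 -23.6   17.86] 42.9
20.24 -27.45 20.3 [-6.6  8.1  3.3] [ 15.3  -23.6   17.88] 43.3
20.54 -27.85 20.5 [-6.2  9.2  3.3] [ 15.32 -23.6   17.92] 43.7
20.84 -27.85 20.7 [-6.6  8.9  2.9] [ 15.3  -23.62  17.96] 44.1
21.14 -27.85 20.9 [-7.3  9.2  2.6] [ 15.31 -23.6   17.99] 44.5
21.44 -27.85 21.1 [-7.6  8.6  2.5] [ 15.3  -23.59  18.04] 44.8
21.74 -27.85 21.1 [-8.3  8.7  3.3] [ 15.31 -23.63  18.03] 45.2
22.04 -27.85 21.3 [-8.3  8.6  3.4] [ 15.31 -23.6   18.08] 45.6
22.34 -27.85 21.5 [-8.7  8.6  2.7] [ 15.32 -23.58  18.11] 46.0
53.02001524383123 65.5203652381897 45.9917
```

View pics/sc3.png

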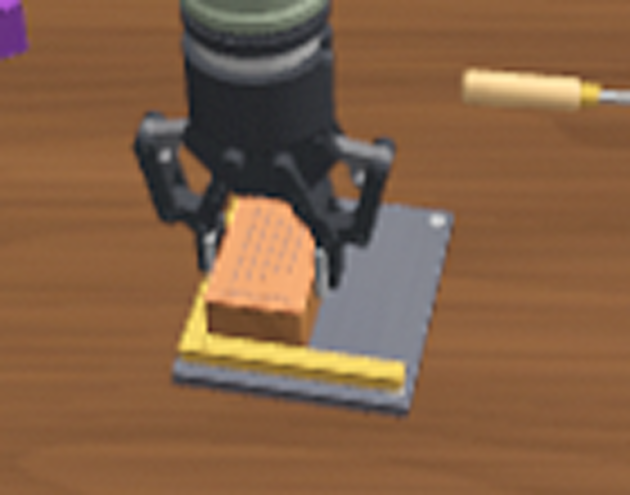

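The block sits in the corner against both fences. The TCP rose 0.9 mm, though, so I'll check for tilt and how steady the push is.

```bash
python3 - <<'E'
from seat import *
x,y,z=np.load("xyz.npy")
def rep():
    R=sensors.read_state()["eef_rot"];w=A@(R@down(J[2]+np.pi/2).T)@A.T
    print(round(z,2),F(8).round(1),loc().round(2),"tilt(jig)",cv2.Rodrigues(w)[0].ravel().round(4),(A@sensors.read_state()["wrist_torque"]).round(2),round(T(),1))
rep()
P,im,d=grab("s2");K,R,o=P
v,u=np.mgrid[150:400:3,200:440:3];dd=d[150:400:3,200:440:3];X=o+(np.stack([(u-K[0,2])/K[0,0]*dd,(v-K[1,2])/K[1,1]*dd,dd],-1)@R.T)
L=(X-[J[0],J[1],0])@A.T;m=(abs(L[...,2]-50)<6)&(dd>0)&(L[...,0]>-25)&(L[...,0]<55)&(abs(L[...,1]+23)<24)
Q=L[m];c=np.linalg.lstsq(np.c_[Q[:,:2],np.ones(len(Q))],Q[:,2],rcond=None)[0];print("top plane slopes",c,m.sum(),"z at centre",c@[15,-23,1])
m=(abs(L[...,2]-10)<4)&(dd>0);print("bed",np.median(L[m][:,2]))
E
```

```text
21.5 [-9.1  8.3  2.9] [ 15.32 -23.59  18.1 ] tilt(jig) [0.0098 0.0207 0.0004] [1.3  1.17 0.05] 46.4
top plane slopes [-1.96113184e-02  9.68443465e-03  5.16180281e+01] 2096 z at centre 51.10111630992252
bed 10.11855900389233
```

The block's top plane is tilted about 1.1° and raised 1 mm, because the push sits above the fence contact. I'll command an opposite tilt so it lies flat, and hold the pushes there.

```bash
cat > flat.py <<'E'
from seat import *
R0=down(J[2]+np.pi/2); x,y,z=np.load("xyz.npy"); r=np.zeros(2)
def tilt():
    R=sensors.read_state()["eef_rot"];return cv2.Rodrigues(A@(R@R0.T)@A.T)[0].ravel()
def go(): ctrl.move_l(jig(x,y,z),rot=A.T@cv2.Rodrigues(np.r_[r,0.])[0]@A@R0,vel=10)
def show(f): print(x.round(2),y.round(2),z.round(2),r.round(3),f.round(1),loc().round(2),tilt().round(4),round(T(),1))
for i in range(14):
    f=F();t=tilt();zz=loc()[2];show(f)
    if abs(t[:2]).max()<.004 and 2<f[2]<7 and -11<f[0]<-7 and 7<f[1]<11: break
    r-=.5*np.clip(t[:2],-.02,.02)
    if f[2]>5: z+=.2
    elif f[2]<2.5: z-=.3
    if f[0]<-10:x-=.5
    elif f[0]>-8:x+=.3
    if f[1]>10:y+=.4
    elif f[1]<8:y-=.3
    go()
np.savez("cmd.npz",x=x,y=y,z=z,r=r)
P,im,d=grab("s3");K,R,o=P
v,u=np.mgrid[150:400:3,200:440:3];dd=d[150:400:3,200:440:3];X=o+(np.stack([(u-K[0,2])/K[0,0]*dd,(v-K[1,2])/K[1,1]*dd,dd],-1)@R.T)
L=(X-[J[0],J[1],0])@A.T;m=(abs(L[...,2]-50)<6)&(dd>0)&(L[...,0]>-25)&(L[...,0]<55)&(abs(L[...,1]+23)<24)
Q=L[m];c=np.linalg.lstsq(np.c_[Q[:,:2],np.ones(len(Q))],Q[:,2],rcond=None)[0];print("slopes",c,"z",c@[15,-23,1],T(),sensors.read_state()["grip_width"])
E
python3 flat.py
```

```text
22.34 -27.85 21.5 [0. 0.] [-9.3  7.9  3.4] [ 15.34 -23.61  18.14] [0.0098 0.0207 0.0004] 46.5
22.34 -28.15 21.5 [-0.005 -0.01 ] [-6.5  8.8  0. ] [ 15.39 -23.65  17.68] [ 0.003   0.0048 -0.0001] 46.9
22.64 -28.15 21.2 [-0.006 -0.012] [-8.5  9.   2.7] [ 15.44 -23.62  17.62] [ 0.0015  0.0031 -0.0001] 47.3
slopes [-4.50517235e-03  9.63016924e-04  5.06887109e+01] z 50.59898392698566 47.3583 52.665406603449284
```

It's nearly flat. One last trim, a short hold to check, then I'll hand it in.

```bash
python3 - <<'E'
from seat import *
c=np.load("cmd.npz");x,y,z,r=c["x"],c["y"],c["z"],c["r"]
R0=down(J[2]+np.pi/2)
def tilt(): return cv2.Rodrigues(A@(sensors.read_state()["eef_rot"]@R0.T)@A.T)[0].ravel()[:2]
for i in range(3):
    r=r-.6*tilt(); z=z-(.3 if F()[2]<5 else 0)
    if F()[0]>-8: x=x+.3
    ctrl.move_l(jig(x,y,z),rot=A.T@cv2.Rodrigues(np.r_[r,0.])[0]@A@R0,vel=10); print(F().round(1),loc().round(2),tilt().round(4))
ctrl.hold(1.2);f=F(8);s=sensors.read_state();print(f.round(1),loc().round(2),tilt().round(4),s["grip_width"],s["t"])
if -13<f[0]<-5 and 5<f[1]<13 and f[2]<10: print(ctrl.finish_job())
E
```

```text
[-8.9  9.4  3.9] [ 15.43 -23.63  17.48] [0.0006 0.0013]
[-9.4  8.9  4.8] [ 15.43 -23.65  17.39] [0.0002 0.0006]
[-9.2  9.8  4.5] [ 15.44 -23.6   17.39] [0.0001 0.0002]
[-9.3  9.3  4.8] [ 15.44 -23.62  17.38] [0.0001 0.0002] 52.993599976475075 50.775
the job is handed in; nothing more can be done
None
```

The job is handed in at about 51 s: the corner was blown out for 2.7 s, the duster is back flat on its mat, and the copper block is flat in the corner, still held with about 9 N sideways push each way; an earlier try at gripping the duster missed without moving it.

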